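# Load a soap bar into the stamping jig with a lifter

## Robot

A 6-joint arm with a two-finger parallel gripper is mounted at the origin on the work surface. World frame = base frame: x ahead of the robot, y to its left, z up, the work surface at z = 0. Lengths are in m, angles in rad, forces in N, time in s.
With the tool pointing down it reaches from about 0.425 to 0.925 m from the base axis. Payload 12.5 kg.
Tool frame: the origin (TCP) lies on the centre line of the jaws, within the pads' length; the fingertips stand r.nose_length ahead of it and the grasp point (between the pads) lies 2 mm behind it (r.nose_length is the distance from the TCP to the fingertips, in m); z points along the fingers, y is the direction in which the jaws open and shut (so a half turn about z gives the same grasp; the last joint's range is limited). The gripper opens to 85 mm and grips with 20 to 120 N. Pads are 22 mm wide; open, the fingers measure 114 mm over their backs; the gripper's body (76 mm by 85 mm) begins 54 mm behind the grasp point. The pads swing forward as they close: fully open they stand 13 mm farther back than shut.
Start: joints at [1.177, 0.491, 1.559, -0, 1.092, -0.106], TCP at [0.177, 0.599, 0.248] pointing down, gripper open.
Joint ranges: [-3.1, 3.1], [-0.84, 2.19], [0.05, 2.79], [-1.13, 4.28], [0.06, 2.93], [-2.69, 2.69]. Speed limits (rad/s): [2.22, 2.22, 2.79, 3.14, 3.14, 3.14].

## Interface

Orientations are given as a unit quaternion [w, x, y, z].
In Python, from rig import r, read_camera, models gives the robot as it stands.
- The arm moves only by the tool arm_command, never from a script. Its argument "commands" is a list of rows, each a list of 2 entries, a list of its own where there are three numbers: the shift along the tool's x, y, z in m, then the turn, a rotation vector about the tool's x, y, z in rad. A call has 1 to 10 rows; each row is the pose to reach, as a shift and turn from the pose measured when the call began, along the tool's axes at that moment; what a row does not reach only later rows make up. A row lasts 1/12 s, in which the tool goes at most 41.7 mm and 7.16 degrees, less where a joint would pass 70% of its speed; a pose out of reach is approached as far as the arm can. A call with a gripper value outside its range is refused whole. "grip" is the closure in counts, from 0 (fully open) to 255 (shut), set as the call begins (left out, the last holds). The fingers move at their own pace and stop on an object; the grip force is fixed at half the most. Time passes only in rows, so rows that repeat a pose let the fingers close. It gives the time, the measured TCP pose, the force and the opening at its end, in the units of the state.
- r.get_obs(): the state, without advancing time (a new reading comes with each control period).
- read_camera(name): name is "scene" or "top" or "wrist"; returns a dict with "image" (420x560x3 uint8, blue, green, red), "intrinsics" (3x3 intrinsics, pixels), "rvec" (rotation vector, rad) and "tvec" (3), from world to camera coordinates, as OpenCV has them; the wrist camera has in their place "tool_from_camera" (4x4, takes a point from camera to tool coordinates, whose origin is the TCP and whose axes are the flange's). Camera axes: x right, y down, z forward; pixel columns grow to the right and rows downward; lengths in m; the calibration is good to about 2 mm. A picture is of the moment at which its call begins: read the wrist's pose just before it. There is no depth.
- r.close_job(): hands the job in, once; it reports no verdict.
Trained networks look in a picture, given as the dict that the camera call returned (one of the last four; its "shot" number tells which), for a name from the list of things; names that differ only in an ending like _2 or _b are one class to them, and where a whole thing is asked for, a point or a joint stands for the part that bears it (a point fixed in the world has none). Each returns a list of dicts, best first, with "score" (0 to 1); they miss things now and then, are a little off and sometimes report something else, mostly with a low value. They report only what shows in the picture. A call takes as long as a camera call. They do not tell look-alikes from the thing itself.
- models.find_in(picture, query): "position" ([x, y, z] in m, in world coordinates, good to about 4 mm: the middle of the surface that is visible of it).
- models.outline_of(picture, query): "mask" (420x560 bool, what is visible of it).
The state is a dict: "clock": time; "joint_positions": joint angles; "joint_velocities": joint speeds; "tau": joint torques, N m; "eef_pos": TCP position; "ee_rot": TCP orientation; "wrist_force": force on the tool from outside, world axes, zero at the start; "ft_torque": the same for the moment, N m; "grip_width": finger opening in m.
Only numpy, scipy, OpenCV 4.12 (cv2) and the standard library are available. Lean on these libraries where they do the work, as an engineer would, in place of code of your own. Each camera call takes 0.05 s, during which the arm holds its last target. There are 200 camera calls.

## Task

Slide the flat lifter under the fresh soap bar on the wooden drying stand, carry the bar level on its blade to the stamping jig, set it down between the jig's cheeks and use the lifter to push it gently but firmly home (about 7 N, felt for a moment) so that it sits square against the back stop, whose setting has to be felt for. The fresh soap dents easily: never touch it with the gripper, tip it, or press it hard on the stop, and leave the other things on the bench alone. Finally stand the lifter upright on the bench, well clear of the jig, and let go.

Things in the scene. Friction and masses are not known exactly. Their poses are not given: they have to be found in the camera images.
- lifter_grip (a point): Centre of the upright wooden grip of the lifter, a loose 250 g hand tool standing on the bench on its own flat blade. Block 28 mm along x, 22 mm along y (grasp across y from above); its top is 34 mm above this point, the blade's underside 64 mm below it. z up; x points forward along the blade.
- soap_mid (a point): Centre of the fresh cream soap bar, 52 mm along x, 80 mm along y, 24 mm high, about 110 g (varies), loose, lying flat across the rails of the drying stand, its x within 0.06 rad of the stand's x; z up. Soft: it dents if pressed on the stop over 12 N or touched by the gripper.
- stand: Wooden drying stand, fixed; origin at the centre of its underside, z up. Base 100 x 116 x 8 mm; two rails 80 mm long along x, tops 40 mm above the bench, 60 mm gap between them (open at the ends), bridged by the bar, whose centre is within 6 mm (x) and 3 mm (y) of the stand's. The lifter enters from its -x side along +x.
- jig: Stamping jig, fixed; origin on the bench, z up; loaded from its open -x side along +x. Two aluminium ledges (x -50 to 80 mm), tops 40 mm high, 60 mm gap between where the blade can go down and draw out to -x; base 140 x 130 x 10 mm. Cheeks along x (x -15 to 75), 90 mm apart inside, tops 52 mm high, guide the bar's ends. Across the ledges the back stop.
- stop_slot (a point): Point on the jig's centreline at ledge height, 28 mm ahead (+x) of its origin: the foremost place of the back stop's front face. The stop, a rigid dark steel block 88 wide, 24 high, 12 mm thick, is clamped 0 to 20 mm beyond this point, differently each time and not measured: find it by feel. Contact is stiff. The bar is home with its long side flat on it; 5 to 9 N of push, 0.3 s or more, is right.
- pin (a joint): Light brass sensing pin (8 mm diameter) in the stop's face at the middle of the bar's height: 0 when it stands 3 mm proud, about 0.003 m when the bar's side lies flush on the stop; spring under 0.1 N, so it does not push the bar back.
- bottle: White plastic bottle, 54 mm diameter, 130 mm tall, loose, origin at the underside; leave alone.
- carton: Cardboard carton 40 x 70 x 50 mm, loose, origin at the underside; leave alone.
- label_roll: Roll of labels lying flat, 90 mm diameter, 40 mm high, loose, origin at the underside; leave alone.
- jar: White plastic cup, 70 mm diameter, 75 mm tall, loose, origin at the underside; leave alone.
- lifter: The lifter: origin at the blade's underside, straight below the grip. Dark steel blade 4 mm thick, 44 mm wide, x -30 to 66 mm. Across it stands a steel heel plate, 44 mm wide, front face at x 22 mm, top 22 mm above the underside, which pushes the bar from behind. A bar against the heel has its centre at x 48 mm and overhangs the tip by 8 mm.
- soap: The same soap bar, origin at the centre of its underside.
There are look-alikes about, which are no part of the job. Leave any pink look-alike of the lifter alone. What is shaped like the soap but orange is not meant.

How it is judged:
On the way, in this order (a step that is already met when the one before it is completed fails the run):
1. the bar is lifted clear of the stand, lying on the lifter's blade (height (world z) of soap_mid above 0.075 m and contact force between soap and lifter above 0.3 N and angle between soap_mid's own z axis and vertical below 0.2 rad), for 0.3 s.
2. the bar, down on the jig's ledges, is pushed home by the lifter: it bears on the stop with 4 to 12 N for 0.3 s (contact force between soap and jig above 4 N and contact force between soap and lifter above 2 N and z of soap_mid in the frame of jig below 0.056 m and value of joint pin above 0.0015 m), for 0.3 s.
At the end, for the whole second after the job is handed in: The bar lies flat and at rest on the ledges between the cheeks, within 1.5 mm of the back stop (pin in by 1.5 mm or more), square within 0.05 rad; the lifter, released, stands upright on the bench, its origin over 130 mm from that of the jig, not touching the bar (value of joint pin above 0.0015 m and x of soap_mid in the frame of stop_slot above -0.029 m and y of soap_mid in the frame of jig between -0.008 and 0.008 m and z of soap_mid in the frame of jig between 0.049 and 0.055 m and angle between the x axis of soap_mid and the x axis of jig, either way round below 0.05 rad and angle between soap_mid's own z axis and vertical below 0.06 rad and linear speed of each of soap, lifter below 0.01 m/s and angle between lifter's own z axis and vertical below 0.08 rad and height (world z) of lifter between -0.004 and 0.006 m and horizontal distance between lifter and jig above 0.13 m and contact force between soap and lifter below 0.01 N).
It fails at once if the bar bears on the jig or its back stop with more than 12 N (dented) (contact force between soap and jig above 12 N).
It fails at once if the gripper or arm touches the soap (contact force between soap and the fingers above 0.3 N or contact force between soap and the arm above 0.3 N).
It fails at once if the bar is tipped by more than 0.25 rad (angle between soap_mid's own z axis and vertical above 0.25 rad).
It fails at once if the bar is dropped off the lifter, stand or jig (height (world z) of soap_mid below 0.04 m).
It fails at once if a bystander (bottle, carton, label roll, jar) is moved by more than 20 mm (distance of any of bottle, carton, label_roll, jar from where it was at the start of the episode above 0.02 m).
It also fails if it takes over 67 s, if anything falls off the work surface, if the arm or the gripper's body presses on something with over 40 N, if the wrist force passes 120 N, or if a joint passes its speed limit or range.

## Working session

There is one attempt and no reset: what is moved stays moved. The work goes in short steps, Python scripts to look and compute and a tool call to move; the robot and the scene stay as the last step left them, time stands still between calls to the robot, and variables do not carry over. Pictures are saved under pics/ and viewed, about 8 in all and at most 12, crops included, and the job is handed in when it is done.

Besides the shell and the picture viewer there is one more tool, called as a command line: name --argument value ..., lists and objects as JSON in quotes. arm_command: Moves the arm, as the interface text tells. Its arguments: {"type":"object","properties":{"commands":{"type":"array","items":{"type":"array"}},"grip":{"type":"number"}},"required":["commands"]}

```bash
mkdir -p pics; ls
python3 - <<'E'
from rig import r, read_camera, models
import cv2
o=r.get_obs();print({k:o[k] for k in('clock','eef_pos','ee_rot','wrist_force','grip_width')},r.nose_length)
for c in('top','scene'):
    p=read_camera(c);cv2.imwrite(f'pics/{c}0.png',p['image'])
    for n in('lifter_grip','lifter','soap','stand','jig','pin','bottle','carton','label_roll','jar'):
        try:print(c,n,[(d['position'].round(3).tolist() if hasattr(d['position'],'round') else d['position'],round(d['score'],2)) for d in models.find_in(p,n)][:3])
        except Exception as e:print(n,e)
E
```

```text
pics
{'clock': 0.0, 'eef_pos': array([0.17733259, 0.5991083 , 0.24772358]), 'ee_rot': array([-1.39452223e-04,  1.43425023e-01,  9.89661034e-01, -5.30772606e-04]), 'wrist_force': array([-0.32782594,  0.58677411,  0.4448624 ]), 'grip_width': 0.08514382544579424} 0.017
top lifter_grip [([0.5702, 0.24, 0.0045], 0.87), ([0.6064, 0.3644, 0.0055], 0.56)]
top lifter [([0.5761, 0.2363, 0.0034], 0.96), ([0.6083, 0.3639, 0.0065], 0.93)]
top soap [([0.6966, -0.236, 0.0234], 0.64), ([0.5486, -0.2218, 0.0611], 0.56)]
top stand [([0.5611, -0.2066, 0.0104], 0.67)]
top jig [([0.5633, -0.0136, 0.0109], 0.77), ([0.5464, -0.2223, 0.0598], 0.72)]
top pin []
top bottle [([0.6936, -0.091, 0.0869], 0.86)]
top carton [([0.7009, 0.1107, 0.0484], 0.57), ([0.5719, 0.2419, 0.0004], 0.3)]
top label_roll [([0.4758, -0.4177, 0.0424], 0.73)]
top jar [([0.4554, 0.4374, 0.0349], 0.61)]
scene lifter_grip [([0.6096, 0.3635, 0.0199], 0.85), ([0.5738, 0.2348, 0.0196], 0.66)]
scene lifter [([0.5735, 0.2349, 0.016], 0.74), ([0.6116, 0.3642, 0.0168], 0.58)]
scene soap [([0.7038, -0.2345, 0.0199], 0.96), ([0.5577, -0.2241, 0.0643], 0.66)]
scene stand [([0.5813, -0.2235, 0.0106], 0.68), ([0.6004, -0.0155, 0.0393], 0.16)]
scene jig [([0.469, 0.4134, 0.0495], 0.63), ([0.5978, -0.0149, 0.0387], 0.57)]
scene pin [([0.5784, -0.2244, 0.01], 0.34)]
scene bottle [([0.7243, -0.1031, 0.0812], 0.67)]
scene carton [([0.5838, -0.2247, 0.0096], 0.69), ([0.7143, 0.1054, 0.0502], 0.58)]
scene label_roll [([0.495, -0.4172, 0.0366], 0.77)]
scene jar [([0.5591, -0.2224, 0.063], 0.68), ([0.7196, -0.1072, 0.0824], 0.62), ([0.4677, 0.414, 0.0497], 0.58)]
```

View pics/top0.png

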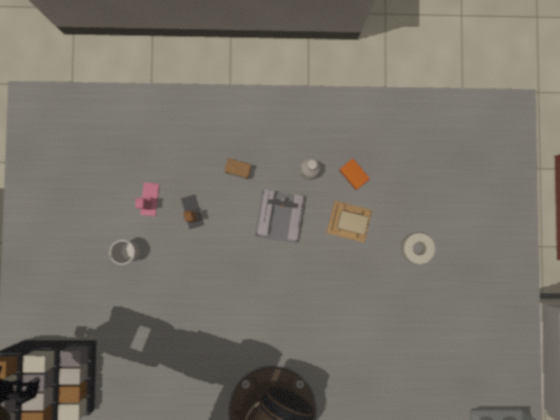

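View pics/scene0.png

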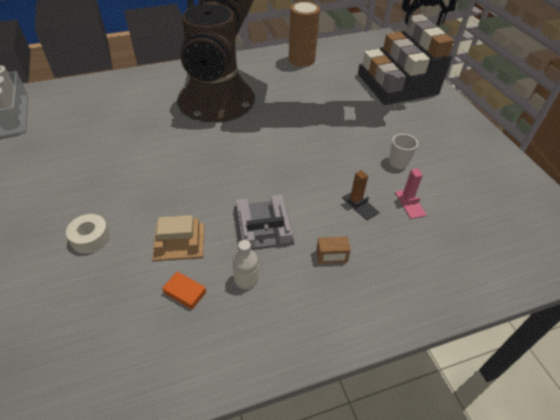

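```bash
cat > h.py <<'E'
from rig import r, read_camera, models
import numpy as np, cv2
from scipy.spatial.transform import Rotation as R
def pose():
    o=r.get_obs();q=o['ee_rot'];return o['eef_pos'],R.from_quat([q[1],q[2],q[3],q[0]]),o
def go(x,y,z,fwd):
    """shift/turn to TCP x,y,z, tool down, tool x = -(lifter forward at yaw fwd)"""
    p,q,o=pose();c,s=np.cos(fwd),np.sin(fwd)
    T=R.from_matrix(np.array([[-c,-s,0],[-s,c,0],[0,0,-1]]).T.T)
    print('shift',(q.inv().apply(np.array([x,y,z])-p)).round(4).tolist(),'turn',(q.inv()*T).as_rotvec().round(4).tolist())
def snap(cam='wrist'):
    p,q,o=pose();d=read_camera(cam)
    if cam=='wrist':
        A=np.asarray(d['tool_from_camera']);B=np.eye(4);B[:3,:3]=q.as_matrix();B[:3,3]=p;W=B@A
    else:
        W=np.eye(4);M=cv2.Rodrigues(np.asarray(d['rvec']))[0];W[:3,:3]=M.T;W[:3,3]=-M.T@np.ravel(d['tvec'])
    return d,W
def ray(d,W,uv,z):
    K=np.asarray(d['intrinsics']);uv=np.atleast_2d(uv).astype(float)
    v=np.c_[(uv-[K[0,2],K[1,2]])/[K[0,0],K[1,1]],np.ones(len(uv))]@W[:3,:3].T
    c=W[:3,3];return c+v*((z-c[2])/v[:,2])[:,None]
def proj(d,W,P):
    K=np.asarray(d['intrinsics']);X=(np.atleast_2d(P)-W[:3,3])@W[:3,:3];X=X@K.T;return X[:,:2]/X[:,2:]
def say():
    p,q,o=pose();m=q.as_matrix();print('t',round(o['clock'],2),'p',p.round(4),'fwd',round(float(np.arctan2(-m[1,0],-m[0,0])),4),'tilt',round(float(np.arccos(-m[2,2])),4),'F',o['wrist_force'].round(2),'w',round(o['grip_width'],4))
E
python3 - <<'E'
from h import *
say();d,W=snap();print(np.round(d['tool_from_camera'],3).tolist(),np.round(d['intrinsics'],1).tolist());go(.54,.22,.27,.2)
E
```

```text
t 1.1 p [0.1774 0.5993 0.2483] fwd -0.2878 tilt 0.0001 F [0.19 0.24 0.11] w 0.0851
[[0.0, -0.958, -0.286, 0.072], [1.0, 0.0, 0.0, -0.0], [0.0, -0.286, 0.958, -0.127], [0.0, 0.0, 0.0, 1.0]] [[343.0, 0.0, 277.2], [0.0, 343.0, 204.0], [0.0, 0.0, 1.0]]
shift [-0.4554, -0.2608, -0.0217] turn [0.0001, 0.0, -0.4878]
```

arm_command --commands '[[[-0.455,-0.261,-0.02],[0,0,-0.488]],[[-0.455,-0.261,-0.02],[0,0,-0.488]],[[-0.455,-0.261,-0.02],[0,0,-0.488]],[[-0.455,-0.261,-0.02],[0,0,-0.488]],[[-0.455,-0.261,-0.02],[0,0,-0.488]],[[-0.455,-0.261,-0.02],[0,0,-0.488]],[[-0.455,-0.261,-0.02],[0,0,-0.488]],[[-0.455,-0.261,-0.02],[0,0,-0.488]],[[-0.455,-0.261,-0.02],[0,0,-0.488]],[[-0.455,-0.261,-0.02],[0,0,-0.488]]]'

```text
clock: 1.98
eef_pos: [0.4604, 0.3024, 0.2642]
ee_rot: [0.0, -0.1, 0.995, 0.0]
wrist_force: [1.1, 0.7, -0.0]
grip_width: 0.0856
```

Run:
```python
from h import *
say();go(.54,.22,.27,.2)
```

```text
t 1.98 p [0.4604 0.3024 0.2642] fwd 0.2002 tilt 0.0005 F [ 1.15  0.73 -0.01] w 0.0856
shift [-0.0616, -0.0966, -0.0058] turn [0.0002, 0.0005, 0.0002]
```

arm_command --commands '[[[-0.0,-0.097,0],[0,0,0]],[[-0.0,-0.097,0],[0,0,0]],[[-0.0,-0.097,0],[0,0,0]],[[-0.0,-0.097,0],[0,0,0]]]'

```text
clock: 2.32
eef_pos: [0.4804, 0.2043, 0.2643]
ee_rot: [0.0, -0.098, 0.995, -0.0]
wrist_force: [0.1, 0.2, -0.4]
grip_width: 0.0856
```

Run:
```python
from h import *
say();d,W=snap();say();cv2.imwrite('pics/w1.png',d['image'])
for n in('lifter','lifter_grip'):
    for f in models.find_in(d,n)[:3]:print(n,np.round(f['position'],4),f['score'])
for f in models.outline_of(d,'lifter')[:2]:
    m=f['mask'];c=max(cv2.findContours(m.astype(np.uint8),0,2)[0],key=cv2.contourArea);print(f['score'],cv2.boundingRect(c),cv2.approxPolyDP(c,4,True)[:,0].tolist())
np.savez('w1.npz',W=W,K=d['intrinsics'])
```

```text
t 2.32 p [0.4804 0.2043 0.2643] fwd 0.1965 tilt 0.0006 F [ 0.09  0.21 -0.37] w 0.0856
t 2.37 p [0.4801 0.2059 0.2644] fwd 0.1972 tilt 0.0008 F [-0.03  0.53 -0.49] w 0.0857
lifter [0.632  0.3559 0.0022] 0.92
lifter [0.5491 0.2345 0.014 ] 0.64
lifter [0.4585 0.4364 0.0497] 0.46
lifter_grip [0.63   0.3574 0.003 ] 0.74
lifter_grip [0.5482 0.2338 0.0126] 0.69
0.82 (273, 212, 41, 77) [[306, 212], [273, 217], [281, 287], [313, 283]]
0.78 (356, 257, 44, 73) [[382, 257], [356, 321], [387, 329], [376, 300], [382, 262], [399, 262]]
```

View pics/w1.png

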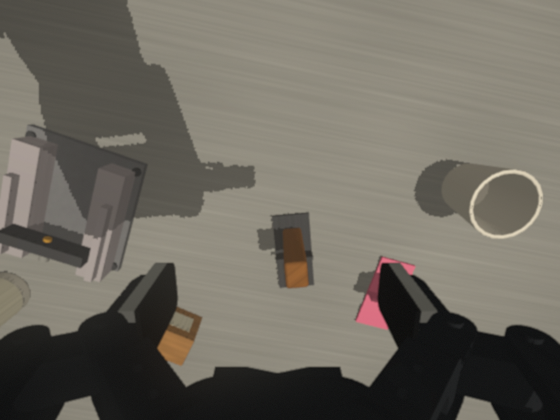

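Run:
```python
from h import *
d,W=snap()
P=ray(d,W,[[306,212],[273,217],[281,287],[313,283]],.004);print(P.round(4))
f=models.outline_of(d,'lifter')
for x in f:
    c=x['mask'].nonzero();print(x['score'],c[0].min(),c[0].max(),c[1].min(),c[1].max())
cv2.imwrite('pics/w2.png',cv2.resize(d['image'][185:310,220:345],None,fx=4,fy=4,interpolation=cv2.INTER_CUBIC))
def fit():
    from scipy.optimize import minimize
    m=min((x['mask'] for x in f if x['score']>.5),key=lambda m:abs(m.nonzero()[1].mean()-293)).astype(bool)
    box=lambda x0,x1,w,z0,z1:np.array([[x,y,z] for x in(x0,x1) for y in(-w,w) for z in(z0,z1)])
    parts=[box(-.03,.066,.022,0,.004),box(-.014,.014,.011,.004,.098),box(.018,.022,.022,.004,.022)]
    def ren(v):
        S=4;im=np.zeros((420*S//2,560*S//2),np.uint8);im=np.zeros((600,600),np.uint8);c,s=np.cos(v[2]),np.sin(v[2])
        for b in parts:
            Q=b@np.array([[c,s,0],[-s,c,0],[0,0,1]])+[v[0],v[1],0]
            u=(proj(d,W,Q)-[220,170])*S;cv2.fillConvexPoly(im,cv2.convexHull(np.round(u*16).astype(np.int32)),1,shift=4)
        return cv2.resize(im.astype(np.float32),(150,150),interpolation=cv2.INTER_AREA)
    M=m[170:320,220:370].astype(np.float32)
    g=lambda v:np.abs(ren(v)-M).sum()
    best=min((minimize(g,[.54+dx,.235,a],method='Nelder-Mead',options=dict(initial_simplex=[[.54+dx,.235,a],[.55+dx,.235,a],[.54+dx,.245,a],[.54+dx,.235,a+.1]])) for dx in(-.015,.0,.015) for a in(.2,.35)),key=lambda o:o.fun)
    print(best.x.round(4),best.fun,M.sum())
fit()
```

```text
[[0.5249 0.2519 0.004 ]
 [0.5388 0.2148 0.004 ]
 [0.6288 0.2431 0.004 ]
 [0.6151 0.2816 0.004 ]]
0.86 213 288 269 309
[0.5621 0.2393 0.288 ] 92.9375 2678.0
```

View pics/w2.png

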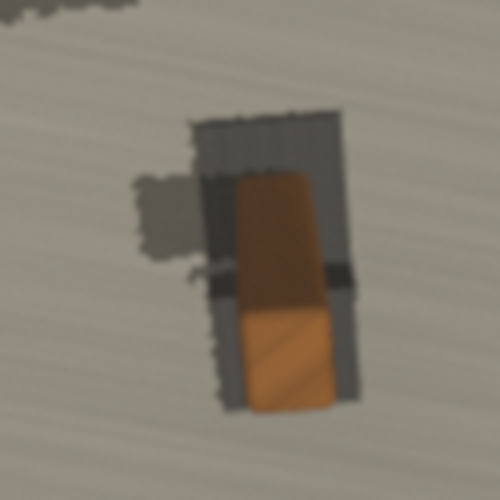

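Run:
```python
from h import *
say();go(.47,-.11,.24,0)
```

```text
t 2.62 p [0.4794 0.2084 0.2642] fwd 0.2017 tilt 0.0006 F [ 0.95  0.13 -0.25] w 0.0856
shift [0.073, -0.3101, 0.024] turn [0.0004, 0.0005, 0.2017]
```

arm_command --commands '[[[0.073,-0.31,0.024],[0,0,0.202]],[[0.073,-0.31,0.024],[0,0,0.202]],[[0.073,-0.31,0.024],[0,0,0.202]],[[0.073,-0.31,0.024],[0,0,0.202]],[[0.073,-0.31,0.024],[0,0,0.202]],[[0.073,-0.31,0.024],[0,0,0.202]],[[0.073,-0.31,0.024],[0,0,0.202]],[[0.073,-0.31,0.024],[0,0,0.202]],[[0.073,-0.31,0.024],[0,0,0.202]],[[0.073,-0.31,0.024],[0,0,0.202]]]'

```text
clock: 3.45
eef_pos: [0.4701, -0.1103, 0.2398]
ee_rot: [0.0, 0.001, 1.0, 0.0]
wrist_force: [0.1, 0.6, 0.1]
grip_width: 0.0855
```

Run:
```python
from h import *
d,W=snap();say();cv2.imwrite('pics/w3.png',d['image'])
np.savez('w3.npz',W=W,K=d['intrinsics'])
cv2.imwrite('pics/w3a.png',cv2.resize(d['image'][130:330,90:500],(800,390),interpolation=cv2.INTER_CUBIC))
for n in('soap','stand','jig','stop_slot','pin'):
    for f in models.outline_of(d,n)[:2]:
        c=max(cv2.findContours(f['mask'].astype(np.uint8),0,2)[0],key=cv2.contourArea);print(n,round(f['score'],2),cv2.boundingRect(c),cv2.approxPolyDP(c,4,True)[:,0].tolist())
```

```text
t 3.5 p [ 0.4701 -0.1094  0.2399] fwd -0.0004 tilt 0.0007 F [ 0.82 -0.18 -0.52] w 0.0856
soap 0.85 (118, 225, 91, 70) [[124, 232], [120, 279], [130, 281], [146, 275], [156, 262], [175, 267], [178, 291], [198, 291], [207, 241], [137, 225]]
soap 0.71 (158, 319, 55, 66) [[173, 319], [158, 348], [187, 384], [209, 369], [212, 355]]
stand 0.98 (126, 191, 111, 109) [[133, 191], [126, 227], [139, 225], [207, 241], [202, 282], [193, 297], [206, 299], [210, 292], [218, 292], [235, 214]]
jig 0.75 (293, 188, 143, 141) [[314, 188], [293, 297], [301, 317], [313, 322], [338, 313], [358, 323], [371, 318], [386, 328], [377, 305], [380, 267], [400, 262], [410, 274], [421, 276], [435, 227], [431, 205]]
jig 0.6 (125, 192, 111, 107) [[132, 192], [125, 227], [142, 225], [207, 240], [203, 283], [193, 296], [219, 293], [235, 215]]
stop_slot 0.71 (293, 186, 142, 143) [[314, 186], [293, 296], [301, 316], [324, 320], [330, 311], [351, 315], [356, 322], [373, 318], [386, 328], [377, 306], [380, 265], [400, 262], [420, 276], [434, 227], [431, 205]]
stop_slot 0.54 (118, 225, 91, 70) [[123, 233], [120, 279], [146, 274], [157, 262], [172, 262], [178, 290], [197, 292], [207, 241], [136, 225]]
```

View pics/w3.png

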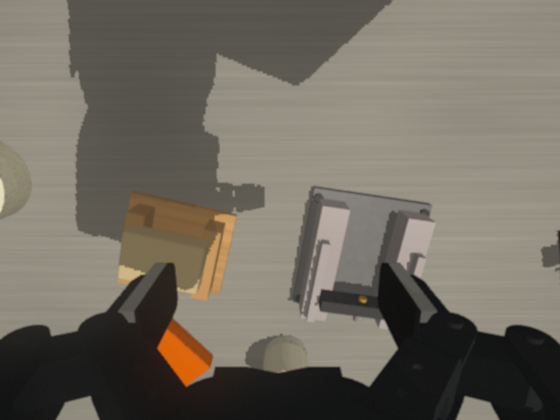

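View pics/w3a.png

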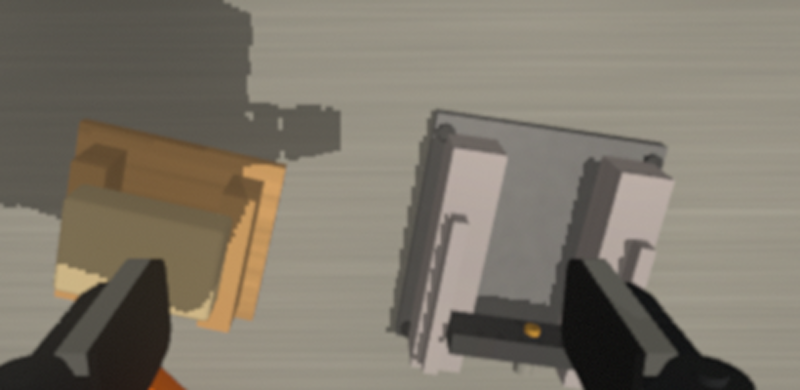

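Run:
```python
from h import *
z=np.load('w3.npz');d={'intrinsics':z['K']};W=z['W']
g=lambda uv,h:ray(d,W,np.array(uv)/[800/410,1.95]+[90,130],h)[:,:2]
def L(n,uv,h):
    P=g(uv,h);v=np.diff(P,axis=0);print(n,P.round(4).tolist(),'len',np.linalg.norm(v,axis=1).round(4),'ang',np.arctan2(v[:,1],v[:,0]).round(3))
L('jig base back L->R, frontL',[[390,330],[434,110],[666,146]],.01)
L('ledge L out,in, R in,out',[[453,150],[507,155],[620,172],[674,180]],.04)
L('ledgeL inner edge',[[507,155],[479,300]],.04)
L('stand base',[[80,120],[286,165],[252,320]],.008)
L('soap back low',[[80,183],[235,213]],.04)
L('soap back top',[[72,200],[226,235],[210,320]],.064)
L('pin',[[532,330]],.052)
L('stop top front',[[450,313],[562,325]],.064)
```

```text
jig base back L->R, frontL [[0.6218, -0.0958], [0.4847, -0.0729], [0.5055, 0.0568]] len [0.139  0.1313] ang [2.976 1.411]
ledge L out,in, R in,out [[0.4984, -0.0658], [0.5011, -0.0381], [0.5104, 0.0207], [0.5149, 0.0491]] len [0.0279 0.0595 0.0288] ang [1.473 1.414 1.416]
ledgeL inner edge [[0.5011, -0.0381], [0.5843, -0.0485]] len [0.0839] ang [-0.125]
stand base [[0.4905, -0.2682], [0.5169, -0.1553], [0.6159, -0.1794]] len [0.116  0.1019] ang [ 1.341 -0.239]
soap back low [[0.5159, -0.2583], [0.5328, -0.179]] len [0.0811] ang [1.361]
soap back top [[0.516, -0.2524], [0.5345, -0.1791], [0.5818, -0.1902]] len [0.0756 0.0486] ang [ 1.323 -0.23 ]
pin [[0.5955, -0.0216]] len [] ang []
stop top front [[0.578, -0.0675], [0.5851, -0.0098]] len [0.0581] ang [1.449]
```

Run:
```python
from h import *
say();go(.561,.24,.16,.29)
```

```text
t 3.75 p [ 0.4702 -0.1088  0.2402] fwd 0.0017 tilt 0.0007 F [ 0.3  -0.54 -0.98] w 0.0853
shift [-0.0914, 0.3486, 0.0804] turn [0.0003, 0.0007, -0.2883]
```

arm_command --commands '[[[-0.091,0.349,0.08],[0,0,-0.288]],[[-0.091,0.349,0.08],[0,0,-0.288]],[[-0.091,0.349,0.08],[0,0,-0.288]],[[-0.091,0.349,0.08],[0,0,-0.288]],[[-0.091,0.349,0.08],[0,0,-0.288]],[[-0.091,0.349,0.08],[0,0,-0.288]],[[-0.091,0.349,0.08],[0,0,-0.288]],[[-0.091,0.349,0.08],[0,0,-0.288]],[[-0.091,0.349,0.08],[0,0,-0.288]],[[-0.091,0.349,0.08],[0,0,-0.288]]]'

```text
clock: 4.58
eef_pos: [0.5605, 0.2464, 0.1587]
ee_rot: [0.0, -0.147, 0.989, 0.0]
wrist_force: [-1.0, -0.3, 0.2]
grip_width: 0.0855
```

Run:
```python
from h import *
say();d,W=snap();cv2.imwrite('pics/w4.png',d['image']);go(.561,.24,.062,.29)
# predicted grip top corners and blade back corners
for v in [(.561,.24,.29)]:
    c,s=np.cos(v[2]),np.sin(v[2])
    Q=np.array([[-.014,-.011,.098],[-.014,.011,.098],[.014,-.011,.098],[.014,.011,.098],[-.03,-.022,.004],[-.03,.022,.004]])@np.array([[c,s,0],[-s,c,0],[0,0,1]])+[v[0],v[1],0]
    u=proj(d,W,Q);print(u.round(1).tolist())
    im=d['image'].copy()
    for a in u: cv2.circle(im,tuple(int(round(k)) for k in a),2,(0,255,0),-1)
    cv2.imwrite('pics/w4.png',im[100:420])
```

```text
t 4.58 p [0.5605 0.2464 0.1587] fwd 0.2947 tilt 0.001 F [-0.99 -0.26  0.19] w 0.0855
shift [0.0002, -0.0041, 0.0971] turn [0.0003, -0.0004, 0.0045]
[[247.8, 205.6], [286.4, 205.7], [248.8, 250.7], [285.8, 250.8], [243.3, 153.5], [297.0, 153.8]]
```

View pics/w4.png

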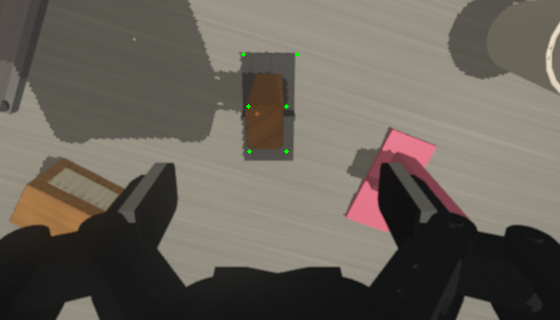

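arm_command --commands '[[[0,-0.004,0.04],[0,0,0.005]],[[0,-0.005,0.075],[0,0,0.005]],[[0,-0.005,0.097],[0,0,0.005]],[[0,-0.005,0.097],[0,0,0.005]],[[0,-0.005,0.097],[0,0,0.005]]]'

```text
clock: 5.05
eef_pos: [0.561, 0.2389, 0.0621]
ee_rot: [-0.001, -0.144, 0.99, 0.0]
wrist_force: [1.3, 0.0, -0.3]
grip_width: 0.0855
```

arm_command --commands '[[[0,0,0],[0,0,0]],[[0,0,0],[0,0,0]],[[0,0,0],[0,0,0]],[[0,0,0],[0,0,0]],[[0,0,0],[0,0,0]],[[0,0,0],[0,0,0]],[[0,0,0],[0,0,0]],[[0,0,0],[0,0,0]],[[0,0,0],[0,0,0]],[[0,0,0],[0,0,0]]]' --grip 255

```text
clock: 5.88
eef_pos: [0.5614, 0.2389, 0.0629]
ee_rot: [-0.001, -0.144, 0.99, 0.0]
wrist_force: [-1.1, -0.7, 7.9]
grip_width: 0.0217
```

Run:
```python
from h import *
say()
```

```text
t 5.88 p [0.5614 0.2389 0.0629] fwd 0.2895 tilt 0.001 F [-1.11 -0.73  7.95] w 0.0217
```

arm_command --commands '[[[0,0,-0.03],[0,0,0]],[[0,0,-0.07],[0,0,0]],[[0,0,-0.1],[0,0,0]],[[0,0,-0.1],[0,0,0]],[[0,0,-0.1],[0,0,0]]]'

```text
clock: 6.3
eef_pos: [0.5617, 0.239, 0.1642]
ee_rot: [0.001, -0.144, 0.99, 0.0]
wrist_force: [-0.1, 0.5, -2.9]
grip_width: 0.0215
```

Run:
```python
from h import *
say();go(.4332,-.195,.17,-.23)
```

```text
t 6.3 p [0.5617 0.239  0.1642] fwd 0.2896 tilt 0.0017 F [-0.08  0.54 -2.92] w 0.0215
shift [0.2471, -0.3792, -0.0063] turn [0.0007, 0.0016, 0.5196]
```

arm_command --commands '[[[0.035,-0.034,-0.006],[0,0,0.05]],[[0.07,-0.075,-0.006],[0,0,0.12]],[[0.1,-0.11,-0.006],[0,0,0.2]],[[0.13,-0.15,-0.006],[0,0,0.26]],[[0.15,-0.19,-0.006],[0,0,0.32]],[[0.175,-0.225,-0.006],[0,0,0.38]],[[0.195,-0.265,-0.006],[0,0,0.43]],[[0.215,-0.3,-0.006],[0,0,0.48]],[[0.235,-0.34,-0.006],[0,0,0.52]],[[0.247,-0.375,-0.006],[0,0,0.52]]]'

```text
clock: 7.13
eef_pos: [0.4346, -0.1566, 0.1684]
ee_rot: [-0.001, 0.116, 0.993, 0.001]
wrist_force: [1.4, -0.2, -1.5]
grip_width: 0.0213
```

Run:
```python
from h import *
say();go(.4332,-.195,.17,-.23)
go(.4332,-.195,.091,-.23)
d,W=snap();p,q,o=pose();z0=p[2]-.063;v=(p[0],p[1],-.23)
c,s=np.cos(v[2]),np.sin(v[2])
Q=np.array([[-.03,-.022,.004],[-.03,.022,.004],[.066,-.022,.004],[.066,.022,.004]])@np.array([[c,s,0],[-s,c,0],[0,0,1]])+[v[0],v[1],z0]
# stand outline: rails tops inner edges and soap
S=lambda L,o,a:np.array(L)@np.array([[np.cos(a),np.sin(a),0],[-np.sin(a),np.cos(a),0],[0,0,1]])+[o[0],o[1],0]
A=S([[x,y,.04] for x in(-.04,) for y in(-.03,.03)],(.5523,-.2234),-.234)
B=S([[-.026,y,zz] for y in(-.04,.04) for zz in (.04,.064)],(.55,-.223),-.22)
im=d['image'].copy()
for P,col in((Q,(0,255,0)),(A,(255,0,0)),(B,(0,0,255))):
    for a in proj(d,W,P): cv2.circle(im,tuple(int(round(k)) for k in a),2,col,-1)
cv2.imwrite('pics/w5.png',im)
```

```text
t 7.13 p [ 0.4346 -0.1566  0.1684] fwd -0.2329 tilt 0.0025 F [ 1.37 -0.19 -1.48] w 0.0213
shift [-0.0075, -0.0377, -0.0017] turn [0.0019, -0.0017, -0.0029]
shift [-0.0076, -0.0379, 0.0773] turn [0.0019, -0.0017, -0.0029]
```

View pics/w5.png

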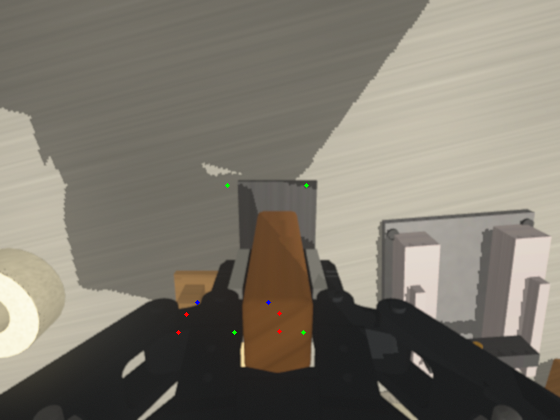

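Run:
```python
from h import *
d,W=snap();A=np.array(d['tool_from_camera']);K=np.array(d['intrinsics'])
for u in([238,180],[317,181]):
    v=A[:3,:3]@np.array([(u[0]-K[0,2])/K[0,0],(u[1]-K[1,2])/K[1,1],1]);t=(.059-A[2,3])/v[2];print((A[:3,3]+t*v).round(4))
say();go(.4332,-.195,.091,-.23)
```

```text
[ 0.0306 -0.0219  0.059 ]
[0.03   0.0218 0.059 ]
t 7.23 p [ 0.4354 -0.1599  0.1684] fwd -0.2362 tilt 0.0009 F [ 0.76  1.1  -3.36] w 0.0211
shift [-0.006, -0.0347, 0.0774] turn [0.0009, -0.0, -0.0062]
```

arm_command --commands '[[[-0.006,-0.035,0.01],[0,0,-0.006]],[[-0.006,-0.035,0.04],[0,0,-0.006]],[[-0.006,-0.035,0.07],[0,0,-0.006]],[[-0.006,-0.035,0.077],[0,0,-0.006]],[[-0.006,-0.035,0.077],[0,0,-0.006]],[[-0.006,-0.035,0.077],[0,0,-0.006]]]'

```text
clock: 7.73
eef_pos: [0.4331, -0.1947, 0.0913]
ee_rot: [-0.001, 0.115, 0.993, 0.001]
wrist_force: [0.3, -0.3, -2.7]
grip_width: 0.0212
```

Run:
```python
from h import *
d,W=snap('scene');cv2.imwrite('pics/s1.png',cv2.resize(d['image'][130:310,100:340],None,fx=3,fy=3,interpolation=cv2.INTER_CUBIC));
say();go(.5014,-.2114,.091,-.23)
```

```text
t 7.78 p [ 0.4335 -0.1949  0.0921] fwd -0.2293 tilt 0.0008 F [ 0.72 -0.72 -2.08] w 0.0212
shift [-0.0699, -0.0006, 0.0011] turn [0.0008, 0.0002, 0.0007]
```

View pics/s1.png

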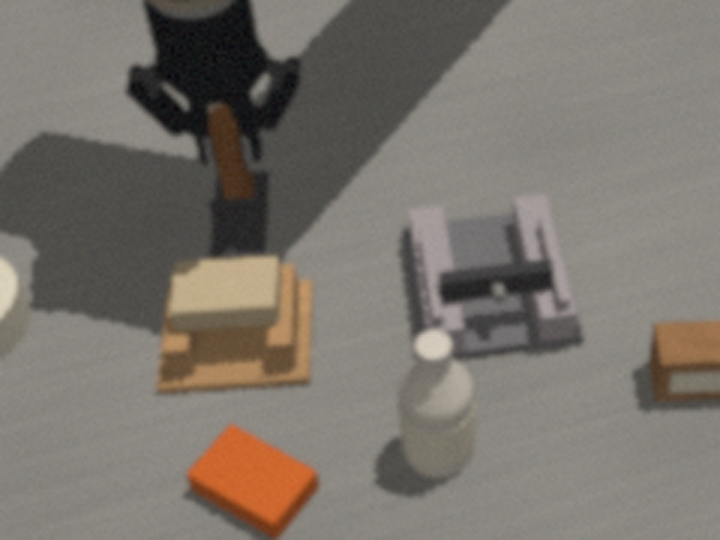

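arm_command --commands '[[[-0.012,0,0.001],[0,0,0]],[[-0.024,0,0.001],[0,0,0]],[[-0.036,0,0.001],[0,0,0]],[[-0.046,0,0.001],[0,0,0]],[[-0.054,0,0.001],[0,0,0]],[[-0.06,0,0.001],[0,0,0]],[[-0.064,0,0.001],[0,0,0]],[[-0.067,0,0.001],[0,0,0]],[[-0.07,0,0.001],[0,0,0]],[[-0.07,0,0.001],[0,0,0]]]'

```text
clock: 8.62
eef_pos: [0.5019, -0.2109, 0.0911]
ee_rot: [0.0, 0.114, 0.993, 0.0]
wrist_force: [0.2, 0.6, -2.0]
grip_width: 0.0211
```

Run:
```python
from h import *
say();go(.5014,-.2114,.091,-.23)
```

```text
t 8.62 p [ 0.5019 -0.2109  0.0911] fwd -0.2294 tilt 0.0008 F [ 0.18  0.57 -2.04] w 0.0211
shift [0.0004, -0.0006, 0.0001] turn [0.0008, 0.0003, 0.0006]
```

arm_command --commands '[[[0,0,-0.004],[0,0,0]],[[0,0,-0.007],[0,0,0]],[[0,0,-0.009],[0,0,0]],[[0,0,-0.011],[0,0,0]],[[0,0,-0.013],[0,0,0]],[[0,0,-0.017],[0,0,0]],[[0,0,-0.023],[0,0,0]],[[0,0,-0.03],[0,0,0]],[[0,0,-0.037],[0,0,0]],[[0,0,-0.043],[0,0,0]]]'

```text
clock: 9.45
eef_pos: [0.502, -0.211, 0.1351]
ee_rot: [0.0, 0.114, 0.993, 0.0]
wrist_force: [-0.1, -0.2, -3.2]
grip_width: 0.0214
```

arm_command --commands '[[[0,0,-0.006],[0,0,0]],[[0,0,-0.012],[0,0,0]],[[0,0,-0.016],[0,0,0]],[[0,0,-0.018],[0,0,0]],[[0,0,-0.018],[0,0,0]],[[0,0,-0.018],[0,0,0]]]'

```text
clock: 9.95
eef_pos: [0.5019, -0.211, 0.153]
ee_rot: [0.0, 0.114, 0.993, 0.0]
wrist_force: [-0.6, 0.0, -2.9]
grip_width: 0.0214
```

Run:
```python
from h import *
say();d,W=snap();cv2.imwrite('pics/w6.png',d['image'])
e,V=snap('scene');cv2.imwrite('pics/s2.png',np.hstack([cv2.resize(e['image'][130:280,120:300],(400,333)),cv2.resize(d['image'][150:400,130:430],(400,333))]))
for f in models.find_in(e,'soap')[:2]:print(np.round(f['position'],4),f['score'])
```

```text
t 9.95 p [ 0.5019 -0.211   0.153 ] fwd -0.2294 tilt 0.001 F [-0.58  0.01 -2.91] w 0.0214
[ 0.5577 -0.2244  0.1181] 0.98
[ 0.5658 -0.2257  0.0078] 0.71
```

View pics/s2.png

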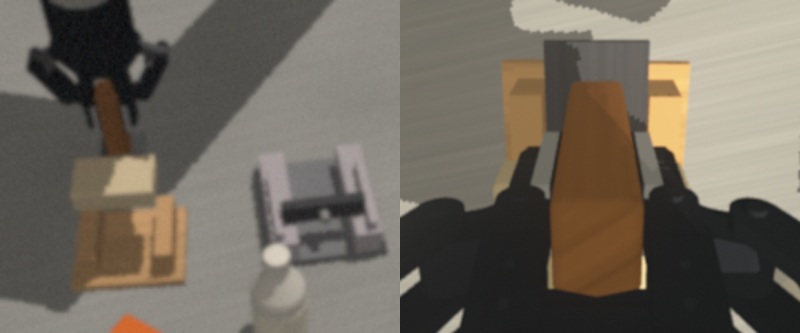

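Run:
```python
from h import *
say();go(.4977,-.0078,.153,-.16)
```

```text
t 10.1 p [ 0.5018 -0.211   0.1527] fwd -0.2294 tilt 0.0008 F [-0.2   1.34 -3.61] w 0.0218
shift [0.0502, 0.1969, -0.0001] turn [0.0008, 0.0003, -0.0694]
```

arm_command --commands '[[[0.001,0.004,0],[0,0,-0.001]],[[0.003,0.0115,0],[0,0,-0.004]],[[0.006,0.023,0],[0,0,-0.008]],[[0.01,0.039,0],[0,0,-0.013]],[[0.0143,0.056,0],[0,0,-0.02]],[[0.0183,0.072,0],[0,0,-0.025]],[[0.0213,0.0835,0],[0,0,-0.03]],[[0.0232,0.091,0],[0,0,-0.032]],[[0.0243,0.0955,0],[0,0,-0.034]],[[0.025,0.0975,0],[0,0,-0.035]]]'

```text
clock: 10.93
eef_pos: [0.4997, -0.1097, 0.1529]
ee_rot: [0.0, 0.097, 0.995, 0.0]
wrist_force: [-1.0, -0.2, -3.7]
grip_width: 0.0213
```

arm_command --commands '[[[0.001,0.004,0],[0,0,-0.001]],[[0.003,0.0115,0],[0,0,-0.004]],[[0.006,0.023,0],[0,0,-0.008]],[[0.01,0.039,0],[0,0,-0.013]],[[0.0143,0.056,0],[0,0,-0.02]],[[0.0183,0.072,0],[0,0,-0.025]],[[0.0213,0.0835,0],[0,0,-0.03]],[[0.0232,0.091,0],[0,0,-0.032]],[[0.0243,0.0955,0],[0,0,-0.034]],[[0.025,0.0975,0],[0,0,-0.035]]]'

```text
clock: 11.77
eef_pos: [0.494, -0.0087, 0.153]
ee_rot: [0.0, 0.079, 0.997, 0.0]
wrist_force: [0.1, 0.4, -2.8]
grip_width: 0.0214
```

Run:
```python
from h import *
e,V=snap('scene');d,W=snap();say();go(.4977,-.0078,.103,-.16)
cv2.imwrite('pics/s3.png',np.hstack([cv2.resize(e['image'][130:280,180:360],(400,333)),cv2.resize(d['image'][100:400,130:490],(400,333))]))
e,V=snap('scene')
for f in models.find_in(e,'soap')[:2]:print(np.round(f['position'],4),f['score'])
```

```text
t 11.87 p [ 0.494  -0.0092  0.1529] fwd -0.1584 tilt 0.0009 F [-0.78 -0.77 -3.84] w 0.0215
shift [-0.0034, 0.002, 0.0499] turn [0.0007, 0.0006, 0.0016]
[ 0.703  -0.2349  0.0236] 0.78
[ 0.5543 -0.0209  0.118 ] 0.64
```

View pics/s3.png

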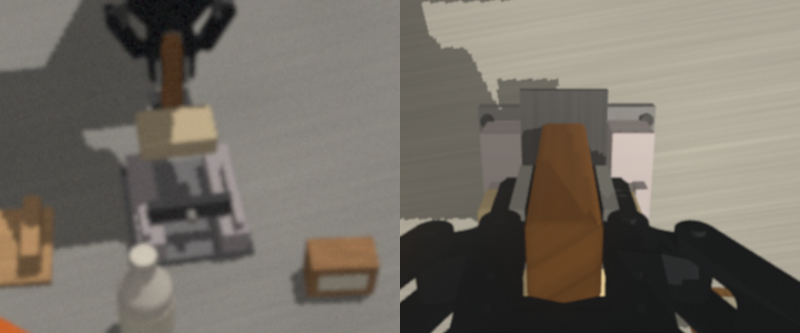

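arm_command --commands '[[[-0.001,0.0005,0.003],[0,0,0]],[[-0.002,0.001,0.008],[0,0,0]],[[-0.003,0.002,0.015],[0,0,0]],[[-0.0035,0.002,0.023],[0,0,0]],[[-0.0035,0.002,0.031],[0,0,0]],[[-0.0035,0.002,0.038],[0,0,0]],[[-0.0035,0.002,0.044],[0,0,0]],[[-0.0035,0.002,0.048],[0,0,0]],[[-0.0035,0.002,0.05],[0,0,0]],[[-0.0035,0.002,0.05],[0,0,0]]]'

```text
clock: 12.8
eef_pos: [0.4977, -0.0082, 0.1025]
ee_rot: [-0.0, 0.079, 0.997, 0.0]
wrist_force: [-0.3, 0.0, -3.7]
grip_width: 0.0216
```

arm_command --commands '[[[0,0,0.001],[0,0,0]],[[0,0,0.002],[0,0,0]],[[0,0,0.003],[0,0,0]],[[0,0,0.004],[0,0,0]],[[0,0,0.005],[0,0,0]],[[0,0,0.006],[0,0,0]],[[0,0,0.007],[0,0,0]],[[0,0,0.0075],[0,0,0]],[[0,0,0.0075],[0,0,0]],[[0,0,0.0075],[0,0,0]]]'

```text
clock: 13.63
eef_pos: [0.4978, -0.0082, 0.095]
ee_rot: [-0.0, 0.079, 0.997, 0.0]
wrist_force: [-0.7, -0.3, -3.2]
grip_width: 0.0214
```

Run:
```python
from h import *
say();e,V=snap('scene');go(.4977,-.0078,.0955,-.16);say()
cv2.imwrite('pics/s4.png',cv2.resize(e['image'][170:270,200:330],(780,600),interpolation=cv2.INTER_CUBIC))
for f in models.find_in(e,'soap')[:2]:print(np.round(f['position'],4),f['score'])
```

```text
t 13.63 p [ 0.4978 -0.0082  0.095 ] fwd -0.1589 tilt 0.0006 F [-0.71 -0.34 -3.22] w 0.0214
shift [0.0001, 0.0004, -0.0005] turn [0.0007, -0.0, 0.001]
t 13.68 p [ 0.4978 -0.0082  0.095 ] fwd -0.159 tilt 0.0007 F [-0.65 -0.47 -2.31] w 0.0213
[ 0.7059 -0.2352  0.026 ] 0.91
[ 0.5562 -0.0168  0.0645] 0.58
```

View pics/s4.png

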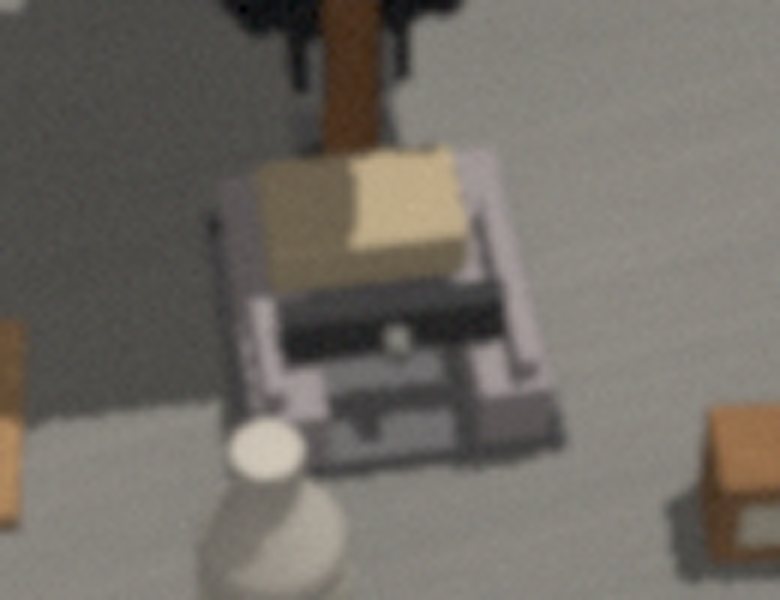

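arm_command --commands '[[[-0.001,0,0.001],[0,0,0]],[[-0.002,0,0.0015],[0,0,0]],[[-0.003,0,0.0015],[0,0,0]],[[-0.004,0,0.0015],[0,0,0]],[[-0.005,0,0.0015],[0,0,0]],[[-0.006,0,0.0015],[0,0,0]],[[-0.007,0,0.0015],[0,0,0]],[[-0.008,0,0.0015],[0,0,0]],[[-0.009,0,0.0015],[0,0,0]],[[-0.01,0,0.0015],[0,0,0]]]'

```text
clock: 14.57
eef_pos: [0.5077, -0.0098, 0.0935]
ee_rot: [0.0, 0.079, 0.997, 0.0]
wrist_force: [-0.4, 0.2, -3.7]
grip_width: 0.0214
```

```bash
cat >> h.py <<'E'
def feel(n=8,cam='top'):
    """average axial/lateral force in the jig frame over n held pictures, and axial TCP place"""
    F=[]
    for i in range(n): F.append(r.get_obs()['wrist_force']);read_camera(cam)
    F=np.mean(F,0);c,s=np.cos(-.16),np.sin(-.16);p=pose()[0]
    print('axial F',round(F@[c,s,0],2),'lat',round(F@[-s,c,0],2),'z',round(F[2],2),'axial pos',round(float((p-[.555,-.017,0])@[c,s,0]),4),'lat',round(float((p-[.555,-.017,0])@[-s,c,0]),4))
E
python3 - <<'E'
from h import *
feel(8);say()
E
```

```text
axial F 0.14 lat 0.0 z -2.69 axial pos -0.0479 lat -0.0004
t 14.97 p [ 0.5077 -0.0098  0.0936] fwd -0.159 tilt 0.0007 F [ 0.7  -0.83 -2.02] w 0.0217
```

arm_command --commands '[[[-0.001,0,0],[0,0,0]],[[-0.002,0,0],[0,0,0]],[[-0.003,0,0],[0,0,0]],[[-0.004,0,0],[0,0,0]],[[-0.005,0,0],[0,0,0]],[[-0.006,0,0],[0,0,0]]]'

```text
clock: 15.47
eef_pos: [0.5137, -0.0107, 0.0935]
ee_rot: [0.0, 0.079, 0.997, 0.0]
wrist_force: [-0.6, -0.8, -2.5]
grip_width: 0.0215
```

Run:
```python
from h import *
feel(4);d,W=snap('scene')
# stop face estimate: project stop top edges / bar front for candidates
cv2.imwrite('pics/s5.png',d['image'])
```

```text
axial F -0.41 lat 0.03 z -2.5 axial pos -0.0417 lat -0.0004
```

arm_command --commands '[[[-0.0007,0,0],[0,0,0]],[[-0.0014,0,0],[0,0,0]],[[-0.002,0,0],[0,0,0]],[[-0.0026,0,0],[0,0,0]],[[-0.003,0,0],[0,0,0]]]'

```text
clock: 16.13
eef_pos: [0.5167, -0.0112, 0.0936]
ee_rot: [0.0, 0.079, 0.997, 0.0]
wrist_force: [-0.9, 0.1, -2.6]
grip_width: 0.0213
```

Run:
```python
from h import *
feel(4)
```

```text
axial F -0.41 lat -0.33 z -2.75 axial pos -0.0387 lat -0.0004
```

arm_command --commands '[[[-0.0006,0,0],[0,0,0]],[[-0.0012,0,0],[0,0,0]],[[-0.0018,0,0],[0,0,0]],[[-0.0022,0,0],[0,0,0]],[[-0.0025,0,0],[0,0,0]]]'

```text
clock: 16.75
eef_pos: [0.5193, -0.0116, 0.0936]
ee_rot: [0.0, 0.079, 0.997, 0.0]
wrist_force: [-0.4, 0.2, -2.0]
grip_width: 0.0211
```

Run:
```python
from h import *
feel(4)
```

```text
axial F -0.58 lat 0.31 z -2.8 axial pos -0.0361 lat -0.0004
```

arm_command --commands '[[[-0.0005,0,0],[0,0,0]],[[-0.001,0,0],[0,0,0]],[[-0.0014,0,0],[0,0,0]],[[-0.0017,0,0],[0,0,0]],[[-0.002,0,0],[0,0,0]]]'

```text
clock: 17.37
eef_pos: [0.5213, -0.012, 0.0936]
ee_rot: [0.0, 0.079, 0.997, 0.0]
wrist_force: [-0.9, 0.3, -1.8]
grip_width: 0.0213
```

Run:
```python
from h import *
feel(4)
```

```text
axial F -0.13 lat -0.03 z -2.21 axial pos -0.0341 lat -0.0004
```

arm_command --commands '[[[-0.0004,0,0],[0,0,0]],[[-0.0008,0,0],[0,0,0]],[[-0.0012,0,0],[0,0,0]],[[-0.0015,0,0],[0,0,0]]]'

```text
clock: 17.9
eef_pos: [0.5226, -0.0122, 0.0936]
ee_rot: [0.0, 0.079, 0.997, 0.0]
wrist_force: [-2.5, -0.0, -1.0]
grip_width: 0.0212
```

Run:
```python
from h import *
feel(4)
```

```text
axial F -2.88 lat -0.13 z -1.51 axial pos -0.0328 lat -0.0004
```

arm_command --commands '[[[-0.0002,0,0],[0,0,0]],[[-0.0004,0,0],[0,0,0]],[[-0.0004,0,0],[0,0,0]]]'

```text
clock: 18.35
eef_pos: [0.5227, -0.0122, 0.0935]
ee_rot: [-0.0, 0.079, 0.997, 0.0]
wrist_force: [-4.3, 0.4, 0.6]
grip_width: 0.0213
```

Run:
```python
from h import *
feel(4)
```

```text
axial F -4.43 lat -0.21 z 0.24 axial pos -0.0327 lat -0.0004
```

arm_command --commands '[[[-0.0003,0,-0.0002],[0,0,0]],[[-0.00042,0,-0.0002],[0,0,0]],[[-0.00042,0,-0.0002],[0,0,0]]]'

```text
clock: 18.8
eef_pos: [0.5228, -0.0122, 0.0935]
ee_rot: [-0.001, 0.079, 0.997, 0.0]
wrist_force: [-5.4, -0.3, -0.9]
grip_width: 0.0216
```

Run:
```python
from h import *
feel(4)
```

```text
axial F -5.19 lat -1.04 z -1.57 axial pos -0.0326 lat -0.0005
```

arm_command --commands '[[[-0.0004,0,-0.0001],[0,0,0]],[[-0.00052,0,-0.0001],[0,0,0]],[[-0.00052,0,-0.0001],[0,0,0]]]'

```text
clock: 19.25
eef_pos: [0.5229, -0.0123, 0.0936]
ee_rot: [-0.001, 0.079, 0.997, 0.0]
wrist_force: [-5.8, 0.1, 0.1]
grip_width: 0.021
```

Run:
```python
from h import *
feel(8)
```

```text
axial F -6.14 lat -0.97 z 0.1 axial pos -0.0325 lat -0.0005
```

arm_command --commands '[[[-0.0005,0,-0.0002],[0,0,0]],[[-0.0006,0,-0.0002],[0,0,0]],[[-0.0006,0,-0.0002],[0,0,0]]]'

```text
clock: 19.9
eef_pos: [0.5229, -0.0124, 0.0936]
ee_rot: [-0.002, 0.079, 0.997, 0.0]
wrist_force: [-6.2, 1.2, -0.3]
grip_width: 0.0213
```

Run:
```python
from h import *
feel(8);say()
```

```text
axial F -5.97 lat -0.8 z -0.64 axial pos -0.0324 lat -0.0005
t 20.3 p [ 0.523  -0.0124  0.0936] fwd -0.1586 tilt 0.0036 F [-5.57 -0.27 -1.24] w 0.0213
```

arm_command --commands '[[[0.001,0,0.0005],[0,0,0]],[[0.003,0,0.0005],[0,0,0]],[[0.007,0,0.0005],[0,0,0]],[[0.014,0,0.0005],[0,0,0]],[[0.024,0,0],[0,0,0]],[[0.036,0,0],[0,0,0]],[[0.05,0,0],[0,0,0]],[[0.064,0,0],[0,0,0]],[[0.075,0,0],[0,0,0]],[[0.08,0,0],[0,0,0]]]'

```text
clock: 21.13
eef_pos: [0.4419, 0.0007, 0.0941]
ee_rot: [-0.002, 0.079, 0.997, 0.0]
wrist_force: [0.1, 0.3, -3.1]
grip_width: 0.0213
```

arm_command --commands '[[[0,0,-0.02],[0,0,0]],[[0,0,-0.05],[0,0,0]],[[0,0,-0.08],[0,0,0]],[[0,0,-0.09],[0,0,0]],[[0,0,-0.09],[0,0,0]]]'

```text
clock: 21.55
eef_pos: [0.4431, 0.0005, 0.1865]
ee_rot: [0.0, 0.079, 0.997, 0.0]
wrist_force: [-0.3, -0.3, -2.4]
grip_width: 0.0215
```

Run:
```python
from h import *
say();go(.5,.2,.17,.29);d,W=snap('scene');cv2.imwrite('pics/s6.png',d['image'])
w,V=snap();cv2.imwrite('pics/w7.png',np.hstack([cv2.resize(d['image'][170:270,200:330],(400,308)),cv2.resize(w['image'],(400,300))[:300].repeat(1,0) if False else cv2.resize(w['image'],(400,308))]))
for f in models.find_in(d,'soap')[:3]:print(np.round(f['position'],4),f['score'])
```

```text
t 21.55 p [0.4431 0.0005 0.1865] fwd -0.1583 tilt 0.0009 F [-0.26 -0.33 -2.41] w 0.0215
shift [-0.0247, 0.206, 0.0166] turn [0.0003, 0.0008, -0.4483]
[ 0.5719 -0.0234  0.0667] 0.67
[ 0.7023 -0.2391  0.0237] 0.56
```

arm_command --commands '[[[-0.012,0.035,0.0],[0,0,-0.08]],[[-0.02,0.075,0.0],[0,0,-0.18]],[[-0.025,0.115,0.0],[0,0,-0.28]],[[-0.025,0.15,0.005],[0,0,-0.37]],[[-0.025,0.18,0.01],[0,0,-0.43]],[[-0.025,0.2,0.016],[0,0,-0.448]],[[-0.025,0.206,0.016],[0,0,-0.448]],[[-0.025,0.206,0.016],[0,0,-0.448]],[[-0.025,0.206,0.016],[0,0,-0.448]]]'

```text
clock: 22.45
eef_pos: [0.4985, 0.1997, 0.1663]
ee_rot: [-0.004, -0.144, 0.99, 0.001]
wrist_force: [-0.1, -0.1, -1.8]
grip_width: 0.0217
```

Run:
```python
from h import *
d,W=snap();say();go(.5,.2,.063,.29)
# lifter tilt check: blade back edge in the picture (dark row transition) 
A=np.array(d['tool_from_camera']);K=np.array(d['intrinsics'])
for P in ([.03,0,.059],[.03,0,.063]):
    u=K@(A[:3,:3].T@(np.array(P)-A[:3,3]));print('pred back edge',(u[:2]/u[2]).round(1))
g=cv2.cvtColor(d['image'],6);print(g[165:200,250:305:1].mean(1).round().astype(int).tolist())
```

```text
t 22.5 p [0.4986 0.1992 0.1667] fwd 0.2886 tilt 0.0066 F [-0.73 -0.29 -1.43] w 0.0218
shift [-0.0022, 0.0001, 0.1037] turn [0.0025, -0.0061, -0.0014]
pred back edge [278.1 181.4]
pred back edge [278.1 179.8]
[150, 150, 150, 150, 148, 148, 148, 148, 148, 148, 148, 148, 148, 144, 126, 92, 77, 86, 90, 90, 90, 90, 90, 89, 89, 89, 89, 89, 89, 88, 88, 88, 88, 88, 88]
```

arm_command --commands '[[[-0.001,0,0.03],[0.002,-0.006,0]],[[-0.002,0,0.06],[0.002,-0.006,0]],[[-0.002,0,0.085],[0.002,-0.006,0]],[[-0.002,0,0.097],[0.002,-0.006,0]],[[-0.002,0,0.101],[0.002,-0.006,0]],[[-0.002,0,0.102],[0.002,-0.006,0]],[[-0.002,0,0.102],[0.002,-0.006,0]]]'

```text
clock: 23.08
eef_pos: [0.5003, 0.1993, 0.0653]
ee_rot: [0.0, -0.143, 0.99, 0.0]
wrist_force: [0.2, 0.2, -2.0]
grip_width: 0.0213
```

Run:
```python
from h import *
feel(3);say();go(.5,.2,.063,.29)
```

```text
axial F 0.33 lat 0.29 z -2.22 axial pos -0.0885 lat 0.2053
t 23.23 p [0.5004 0.1998 0.0658] fwd 0.2883 tilt 0.0019 F [ 0.63  0.42 -1.17] w 0.0213
shift [0.0003, 0.0003, 0.0028] turn [0.0005, 0.0018, -0.0017]
```

arm_command --commands '[[[0,0,0.001],[0,0.002,0]],[[0,0,0.002],[0,0.002,0]],[[0,0,0.0025],[0,0.002,0]],[[0,0,0.003],[0,0.002,0]],[[0,0,0.003],[0,0.002,0]]]'

```text
clock: 23.65
eef_pos: [0.5004, 0.1998, 0.0629]
ee_rot: [-0.0, -0.144, 0.99, 0.0]
wrist_force: [0.2, -0.4, -0.5]
grip_width: 0.021
```

Run:
```python
from h import *
feel(3);say()
```

```text
axial F 0.14 lat -0.5 z 0.76 axial pos -0.0884 lat 0.2053
t 23.8 p [0.5004 0.1998 0.0629] fwd 0.2883 tilt 0.0005 F [-0.31  0.39  0.76] w 0.0213
```

Standing on the bench (z reaction relieved the tool weight). Release, then rise.

arm_command --commands '[[[0,0,0],[0,0,0]],[[0,0,0],[0,0,0]],[[0,0,0],[0,0,0]],[[0,0,0],[0,0,0]],[[0,0,0],[0,0,0]],[[0,0,0],[0,0,0]],[[0,0,0],[0,0,0]],[[0,0,0],[0,0,0]],[[0,0,0],[0,0,0]],[[0,0,0],[0,0,0]]]' --grip 0

```text
clock: 24.63
eef_pos: [0.5005, 0.1998, 0.0629]
ee_rot: [-0.0, -0.144, 0.99, 0.0]
wrist_force: [0.4, 0.1, -0.6]
grip_width: 0.0853
```

arm_command --commands '[[[0,0,-0.02],[0,0,0]],[[0,0,-0.05],[0,0,0]],[[0,0,-0.085],[0,0,0]],[[0,0,-0.12],[0,0,0]],[[0,0,-0.15],[0,0,0]],[[0,0,-0.18],[0,0,0]],[[0,0,-0.18],[0,0,0]],[[0,0,-0.18],[0,0,0]]]'

```text
clock: 25.3
eef_pos: [0.5007, 0.1998, 0.2443]
ee_rot: [0.002, -0.144, 0.99, 0.0]
wrist_force: [0.0, -0.9, -0.6]
grip_width: 0.0856
```

Run:
```python
from h import *
say();go(.46,-.02,.25,-.16)
d,W=snap('scene')
for n in('lifter','soap','bottle','carton','jar','label_roll'):
    for f in models.find_in(d,n)[:2]:print(n,np.round(f['position'],4),round(f['score'],2))
```

```text
t 25.3 p [0.5007 0.1998 0.2443] fwd 0.2884 tilt 0.0033 F [ 0.04 -0.86 -0.64] w 0.0856
shift [0.1016, -0.1992, -0.0061] turn [0.0011, 0.0031, 0.4484]
lifter [0.5135 0.193  0.02  ] 0.73
lifter [0.6082 0.3624 0.0148] 0.56
soap [ 0.5677 -0.023   0.0635] 0.73
soap [ 0.7027 -0.2352  0.0226] 0.73
bottle [ 0.7218 -0.1053  0.0783] 0.69
carton [0.7155 0.1057 0.0489] 0.66
jar [0.4679 0.413  0.0524] 0.62
label_roll [ 0.4924 -0.4211  0.0402] 0.58
```

arm_command --commands '[[[0.102,-0.199,0],[0,0,0.448]],[[0.102,-0.199,0],[0,0,0.448]],[[0.102,-0.199,0],[0,0,0.448]],[[0.102,-0.199,0],[0,0,0.448]],[[0.102,-0.199,0],[0,0,0.448]],[[0.102,-0.199,0],[0,0,0.448]],[[0.102,-0.199,0],[0,0,0.448]],[[0.102,-0.199,0],[0,0,0.448]]]'

```text
clock: 26.32
eef_pos: [0.459, -0.0208, 0.2418]
ee_rot: [-0.001, 0.081, 0.997, 0.0]
wrist_force: [-0.0, 0.7, 0.4]
grip_width: 0.0858
```

Run:
```python
from h import *
read_camera('top');d,W=snap();say();im=d['image']
for f in models.outline_of(d,'soap')[:2]:
    c=max(cv2.findContours(f['mask'].astype(np.uint8),0,2)[0],key=cv2.contourArea);a=cv2.approxPolyDP(c,4,True)[:,0]
    print(round(f['score'],2),a.tolist());rc=cv2.boxPoints(cv2.minAreaRect(c));print(rc.round(1).tolist())
    P=ray(d,W,a,.064)[:,:2]-[.555,-.017];cs,sn=np.cos(-.16),np.sin(-.16);print((P@np.array([[cs,-sn],[sn,cs]])).round(4).tolist())
# predicted corners (top face), for bar home at axial .0155
Q=[[.0155+sx*.026,sy*.04,z] for z in(.04,.064) for sx,sy in((-1,-1),(-1,1),(1,1),(1,-1))]
Q=np.array(Q)@np.array([[np.cos(-.16),np.sin(-.16),0],[-np.sin(-.16),np.cos(-.16),0],[0,0,1]])+[.555,-.017,0]
print('pred',proj(d,W,Q).round(1).tolist())
hsv=cv2.cvtColor(im,cv2.COLOR_BGR2HSV);m=cv2.inRange(hsv,(15,50,60),(35,150,255))
m[:, :150]=0;n,l,s,ce=cv2.connectedComponentsWithStats(m);i=1+s[1:,4].argmax();print(s[i],ce[i])
for x in range(s[i][0]+5,s[i][0]+s[i][2],14):
    ys=(l[:,x]==i).nonzero()[0];print(x,ys.min(),ys.max(),end='; ')
```

```text
t 26.42 p [ 0.4592 -0.0196  0.2419] fwd -0.1594 tilt 0.0021 F [-0.69 -0.46 -0.57] w 0.0853
0.92 [[254, 262], [256, 313], [331, 311], [330, 260]]
[[252.0, 259.0], [333.0, 259.0], [333.0, 314.0], [252.0, 314.0]]
[[-0.0169, -0.0412], [0.0404, -0.0403], [0.0381, 0.0363], [-0.019, 0.0328]]
pred [[256.7, 257.3], [333.1, 257.3], [330.9, 300.9], [257.6, 300.9], [255.3, 267.9], [336.9, 267.9], [334.4, 313.9], [256.3, 313.9]]
[ 252  258   82   57 4445] [292.72170979 286.24071991]
257 260 314; 271 259 314; 285 258 314; 299 259 313; 313 259 313; 327 259 313;
```

```bash
python3 -c "
from h import *
print(r.close_job())"
```

```text
the job is handed in; nothing more can be done
None
```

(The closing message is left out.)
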